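# Change over the cores under the drying hood

### The job

Pull the drawer out to its stop. Draw the dried cores out from under the drying hood and lay each one lengthwise on the felt board, wholly on it; slide every coated core from the drawer nose first under the hood, one to a bay, until its nose is home against the back stop. Leave the drawer fully shut, and the pot, jar and brush where they stand.

Things in the scene. Friction and masses are not known exactly. Their poses are not given: they have to be found in the camera images.
- cabinet: fixed blue cabinet on the bench, 230 deep x 360 wide x 76 mm high, with one drawer. Origin on the bench under the middle of its front edge; x points into the cabinet (the drawer opens to -x), y to its left, z up
- tray (a joint): drawer travel in m: 0 shut, 0.175 fully out at its stop; starts up to 15 mm ajar; about 2.5 N of friction, stays where left
- tray_floor (a point): drawer floor, top surface (13 mm above the bench), at the inner face of the front panel, mid width; moves with the drawer, at cabinet x = -travel. Floor reaches 209 mm back, inner width 334 mm; side walls 16 mm high, front panel 12 mm thick, its top 65 mm above the bench; two ribs 10 mm high, 52.5 mm left and right of the middle, make three lanes along x
- tray_handle (a point): middle of the drawer's handle: a round aluminium bar 12 mm thick, 110 mm long along the cabinet's y, 45 mm in front of the drawer's front panel and 45 mm above the bench, at cabinet x = -57 mm - travel; moves with the drawer
- hood: fixed grey lamp hood: steel bed 8 mm thick reaching 95 mm out in front; over it a roof 265 mm wide; three bays side by side beneath, open in front. Origin on the bench under the middle of the roof's front edge; x points in under the roof, y left, z up. A core that is home rests its nose tip on the back stop, tail block out on the bed, its origin at hood x = -35, z = +30 mm
- board: fixed felt-topped plywood board, 220 mm long (its x) x 190 mm wide (its y) x 8 mm thick; origin under its centre on the bench (felt top 8 mm above the bench)
- bay0 (a point): foot of the back stop in the middle of a bay's width, on the bed (8 mm above the bench): hood x = 74, y = -85 mm; the bay is 48 mm wide, 47 mm high, 74 mm deep under the hood's roof (10 mm thick, top 65 mm above the bench; a lamp box 45 mm high stands on the roof from 70 mm behind its front edge)
- bay1 (a point): foot of the back stop in the middle of a bay's width, on the bed (8 mm above the bench): hood x = 74, y = 0 mm; the bay is 48 mm wide, 47 mm high, 74 mm deep under the hood's roof (10 mm thick, top 65 mm above the bench; a lamp box 45 mm high stands on the roof from 70 mm behind its front edge)
- bay2 (a point): foot of the back stop in the middle of a bay's width, on the bed (8 mm above the bench): hood x = 74, y = 85 mm; the bay is 48 mm wide, 47 mm high, 74 mm deep under the hood's roof (10 mm thick, top 65 mm above the bench; a lamp box 45 mm high stands on the roof from 70 mm behind its front edge)
- wet0: coated core, starts in the drawer, tail towards its front (None if absent): rigid brown sand core 142 mm long, 0.3 kg, lying level: square tail block 66 x 44 x 44 mm, round nose 76 long, 32 mm across, on the same axis (its x). Origin: centre of the tail block, 22 mm above what it lies on (on any of its 4 sides); tail end x = -33, shoulder +33, nose tip +109, balance point about +23 mm
- wet0_tail (a point): middle of the end face of the tail of wet0, on its axis (x = -33 mm)
- wet1: coated core, starts in the drawer, tail towards its front (None if absent): rigid brown sand core 142 mm long, 0.3 kg, lying level: square tail block 66 x 44 x 44 mm, round nose 76 long, 32 mm across, on the same axis (its x). Origin: centre of the tail block, 22 mm above what it lies on (on any of its 4 sides); tail end x = -33, shoulder +33, nose tip +109, balance point about +23 mm
- wet1_tail (a point): middle of the end face of the tail of wet1, on its axis (x = -33 mm)
- wet2: coated core, starts in the drawer, tail towards its front (None if absent): rigid brown sand core 142 mm long, 0.3 kg, lying level: square tail block 66 x 44 x 44 mm, round nose 76 long, 32 mm across, on the same axis (its x). Origin: centre of the tail block, 22 mm above what it lies on (on any of its 4 sides); tail end x = -33, shoulder +33, nose tip +109, balance point about +23 mm
- wet2_tail (a point): middle of the end face of the tail of wet2, on its axis (x = -33 mm)
- dry0: dried core, starts under the hood, nose in (None if absent): rigid brown sand core 142 mm long, 0.3 kg, lying level: square tail block 66 x 44 x 44 mm, round nose 76 long, 32 mm across, on the same axis (its x). Origin: centre of the tail block, 22 mm above what it lies on (on any of its 4 sides); tail end x = -33, shoulder +33, nose tip +109, balance point about +23 mm
- dry0_mid (a point): middle of the length of dry0, on its axis (x = +38 mm)
- dry1: dried core, starts under the hood, nose in (None if absent): rigid brown sand core 142 mm long, 0.3 kg, lying level: square tail block 66 x 44 x 44 mm, round nose 76 long, 32 mm across, on the same axis (its x). Origin: centre of the tail block, 22 mm above what it lies on (on any of its 4 sides); tail end x = -33, shoulder +33, nose tip +109, balance point about +23 mm
- dry1_mid (a point): middle of the length of dry1, on its axis (x = +38 mm)
- dry2: dried core, starts under the hood, nose in (None if absent): rigid brown sand core 142 mm long, 0.3 kg, lying level: square tail block 66 x 44 x 44 mm, round nose 76 long, 32 mm across, on the same axis (its x). Origin: centre of the tail block, 22 mm above what it lies on (on any of its 4 sides); tail end x = -33, shoulder +33, nose tip +109, balance point about +23 mm
- dry2_mid (a point): middle of the length of dry2, on its axis (x = +38 mm)
- pot: bystander: open steel cup-shaped pot 84 mm across, 85 mm high, beyond the board; origin under its centre
- jar: bystander: white jar 64 mm across, 120 mm high, beyond the board; origin under its centre
- brush: bystander: brush lying beyond the board, its length along its x; origin near its middle
Not all that is in view belongs to the job. Leave any orange or red look-alike of the dry1 alone.

How it is judged:
By the outcome, as a careful person would: the job done as asked, in the order asked, and still so for the second after the job is handed in, with the robot touching nothing.
Of dry0, dry1, dry2 only 1 to 2 are there at a start; the rules pass over those that are not, and their reading is None.
Of wet0, wet1, wet2 only 2 to 3 are there at a start; the rules pass over those that are not, and their reading is None.
At some moment in a run one of wet0, wet1, wet2, dry0, dry1, dry2 may be knocked a few centimetres aside while the robot is not near it.
Once in a run the grip may slacken for a moment while it holds something.
It also fails if it takes over 210 s, if anything falls off the work surface, if the arm or the gripper's body presses on something with over 40 N, if the wrist force passes 120 N, or if a joint passes its speed limit or range.

### The arm

A 6-joint arm with a two-finger parallel gripper is mounted at the origin on the work surface. World frame = base frame: x ahead of the robot, y to its left, z up, the work surface at z = 0. Lengths are in m, angles in rad, forces in N, time in s.
With the tool pointing down it reaches from about 0.3 to 0.875 m from the base axis. Payload 6.4 kg.
Tool frame: the origin (TCP) lies where the fingers leave the gripper's body, on its centre line; the fingertips stand 73 mm ahead of it and the grasp point (between the pads) lies 54 mm ahead of it; z points along the fingers, y is the line along which they close (so a half turn about z gives the same grasp; the last joint's range is limited). The gripper opens to 85 mm and grips with 20 to 120 N. Pads are 22 mm wide; open, the fingers measure 114 mm over their backs; the gripper's body (76 mm by 85 mm) begins 54 mm behind the grasp point. The pads swing forward as they close: fully open they stand 13 mm farther back than shut.
Start: joints at [-1.437, 0.181, 1.607, -0, 1.354, -0.206], TCP at [0.192, -0.542, 0.304] pointing down, gripper open.
Joint ranges: [-2.99, 2.99], [-0.89, 2.07], [0.3, 2.58], [-1.14, 4.28], [0, 2.63], [-3.12, 3.12]. Speed limits (rad/s): [2.57, 2.57, 3.01, 3.14, 3.14, 3.14].

### API

Orientations are given as a unit quaternion [w, x, y, z].
In Python, from bench import ctrl gives the robot as it stands.
- The arm moves only by the tool carry_out, never from a script. Its argument "steps" is one flat list of numbers, 7 for each row, row after row: the shift along the tool's x, y, z in m, then the turn, a rotation vector about the tool's x, y, z in rad, then the opening, from 0 (shut) to 1 (fully open). In form: [dx, dy, dz, wx, wy, wz, claw, dx, dy, dz, wx, wy, wz, claw, ...]. A call has 1 to 20 rows; each row is the pose to reach, as a shift and turn from the pose commanded when the call began, along the tool's axes at that moment; what a row does not reach only later rows make up. A row lasts 1/10 s, in which the tool goes at most 50 mm and 8.59 degrees, less where a joint would pass 70% of its speed; a pose out of reach is approached as far as the arm can. A call with a gripper value outside its range is refused whole. The fingers move at their own pace and stop on an object; the grip force is fixed at half the most. Time passes only in rows, so rows that repeat a pose let the fingers close. It gives the time, the measured TCP pose, the force, the opening and the grip force at its end, in the units of the state.
- ctrl.get_obs(): the state, without advancing time (a new reading comes with each control period).
- ctrl.camera(name): name is "side" or "top"; returns the picture (420x560x3 uint8, red, green, blue); there is no depth.
- ctrl.camera_params(name): a dict with "vertical_fov" (degrees; the focal length in pixels is half the picture's height over the tangent of half this angle, whatever the lens; pixels are square), "cx", "cy" (the principal point, pixels), "cam_to_world" (4x4, takes a point from camera to world coordinates). Camera axes: x right, y down, z forward; pixel columns grow to the right and rows downward; lengths in m; the calibration is good to about 2 mm. A picture is of the moment at which its call begins. camera_params takes no time and is no camera call.
- ctrl.hand_in(): hands the job in; it is judged then, once.
The state is a dict: "time_s": time; "q": joint angles; "dq": joint speeds; "joint_efforts": joint torques, N m; "eef_pos": TCP position; "eef_rot": TCP orientation; "wrist_force": force on the tool from outside, world axes, zero at the start; "torque": the same for the moment, N m; "opening": opening from 0.0 (shut) to 1.0 (fully open); "grasp_force": force on a finger pad.
Only numpy, scipy, OpenCV 4.12 (cv2) and the standard library are available. Lean on these libraries where they do the work, as an engineer would, in place of code of your own. Each camera call takes 0.05 s, during which the arm holds its last target. There are 200 camera calls.

## Working session

There is one attempt and no reset: what is moved stays moved. The work goes in short steps, Python scripts to look and compute and a tool call to move; the robot and the scene stay as the last step left them, time stands still between calls to the robot, and variables do not carry over. Pictures are saved under pics/ and viewed, at most 14 in all, crops included, and the job is handed in when it is done.

Besides the shell and the picture viewer there is one more tool, called after "Request:" by a JSON object that holds its "name" and its "arguments", one argument or row to a line. carry_out: Moves the arm, as the interface text tells. Its arguments: {"type":"object","properties":{"steps":{"type":"array"}},"required":["steps"]}

```bash
ls; mkdir -p pics
cat > h.py <<'E'
import numpy as np, cv2, sys
from scipy.spatial.transform import Rotation as R
from bench import ctrl
def snap(n,f,crop=None,scale=1):
    im=ctrl.camera(n)[:,:,::-1]
    np.save(f'pics/{f}.npy',im)
    if crop: im=im[crop[1]:crop[3],crop[0]:crop[2]]
    if scale!=1: im=cv2.resize(im,None,fx=scale,fy=scale,interpolation=cv2.INTER_CUBIC)
    cv2.imwrite(f'pics/{f}.png',im)
def par(n):
    p=ctrl.camera_params(n);f=210/np.tan(np.radians(p['vertical_fov']/2));return f,p['cx'],p['cy'],np.array(p['cam_to_world'])
def px2w(n,uv,z):
    f,cx,cy,T=par(n);uv=np.atleast_2d(uv)
    d=np.c_[(uv[:,0]-cx)/f,(uv[:,1]-cy)/f,np.ones(len(uv))]@T[:3,:3].T
    o=T[:3,3];return o+d*((z-o[2])/d[:,2])[:,None]
def w2px(n,P):
    f,cx,cy,T=par(n);c=(np.atleast_2d(P)-T[:3,3])@T[:3,:3];return np.c_[cx+f*c[:,0]/c[:,2],cy+f*c[:,1]/c[:,2]]
def rel(pos,rot):
    "shift and rotvec in tool axes from present pose"
    o=ctrl.get_obs();r0=quat(o['eef_rot']);return r0.inv().apply(np.array(pos)-o['eef_pos']),(r0.inv()*rot).as_rotvec()
def quat(q): return R.from_quat(np.roll(q,-1))
E
python3 - <<'E'
from h import *
print(ctrl.get_obs())
for n in('side','top'):print(n,ctrl.camera_params(n))
a=ctrl.camera('top')[:,:,::-1];b=ctrl.camera('side')[:,:,::-1]
cv2.imwrite('pics/top0.png',cv2.resize(a,(800,600)));cv2.imwrite('pics/side0.png',cv2.resize(b,(800,600)))
np.save('pics/top0.npy',a);np.save('pics/side0.npy',b)
E
```

```text
pics
{'time_s': 0.0, 'q': array([-1.43730073e+00,  1.81546729e-01,  1.60804264e+00, -3.39282911e-05,
        1.35377092e+00, -2.06299599e-01]), 'dq': array([ 9.18532507e-04,  1.14300617e-05, -3.60387677e-04, -2.85181363e-04,
       -8.73449609e-04,  1.07990482e-04]), 'joint_efforts': array([-1.53551773e-03, -4.44865680e+01, -3.51346064e+01, -2.95389782e-04,
        9.21854982e-03, -1.21741192e-05]), 'eef_pos': array([ 0.19159343, -0.54167709,  0.3029641 ]), 'eef_rot': array([-8.83832839e-04,  9.85601081e-01,  1.69084973e-01,  1.56135503e-05]), 'wrist_force': array([-0.75437642,  0.14060141, -0.03369434]), 'torque': array([ 0.00361509, -0.06336998, -0.05078333]), 'grasp_force': 0.0, 'opening': 0.995650304733409}
side {'vertical_fov': 47.137134753431674, 'cx': 274.9103424013276, 'cy': 212.46118714097054, 'cam_to_world': array([[ 9.72554772e-01, -1.71037967e-01,  1.57744187e-01,
         2.87690809e-01],
       [-2.32671739e-01, -7.17937978e-01,  6.56070820e-01,
        -1.07924888e+00],
       [ 1.03752386e-03, -6.74767422e-01, -7.38029708e-01,
         1.22471815e+00],
       [ 0.00000000e+00,  0.00000000e+00,  0.00000000e+00,
         1.00000000e+00]])}
top {'vertical_fov': 46.03393015754158, 'cx': 271.4867381590323, 'cy': 210.7350857342983, 'cam_to_world': array([[-2.78716681e-02, -9.83498661e-01,  1.78755570e-01,
         2.29664398e-01],
       [-9.99595204e-01,  2.84433438e-02,  6.35531462e-04,
        -8.20634101e-02],
       [-5.70945049e-03, -1.78665498e-01, -9.83893308e-01,
         1.80407743e+00],
       [ 0.00000000e+00,  0.00000000e+00,  0.00000000e+00,
         1.00000000e+00]])}
```

View pics/top0.png

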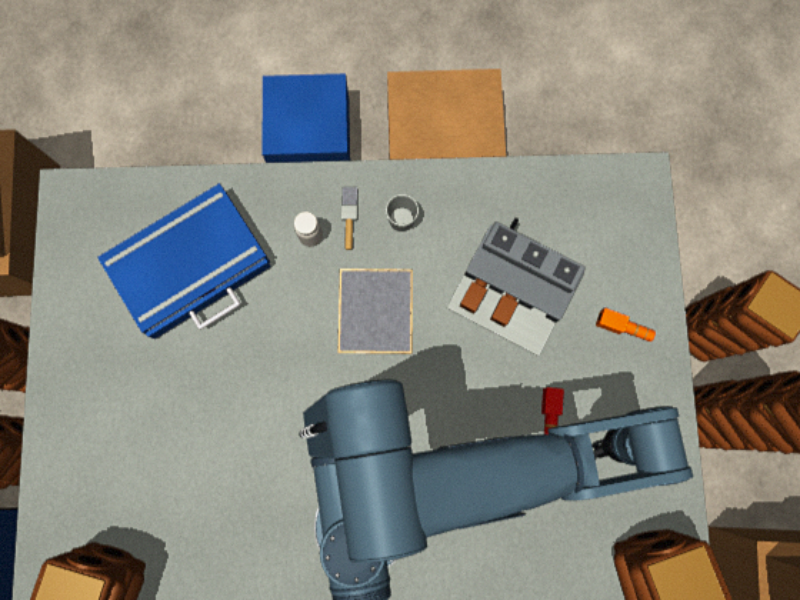

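View pics/side0.png

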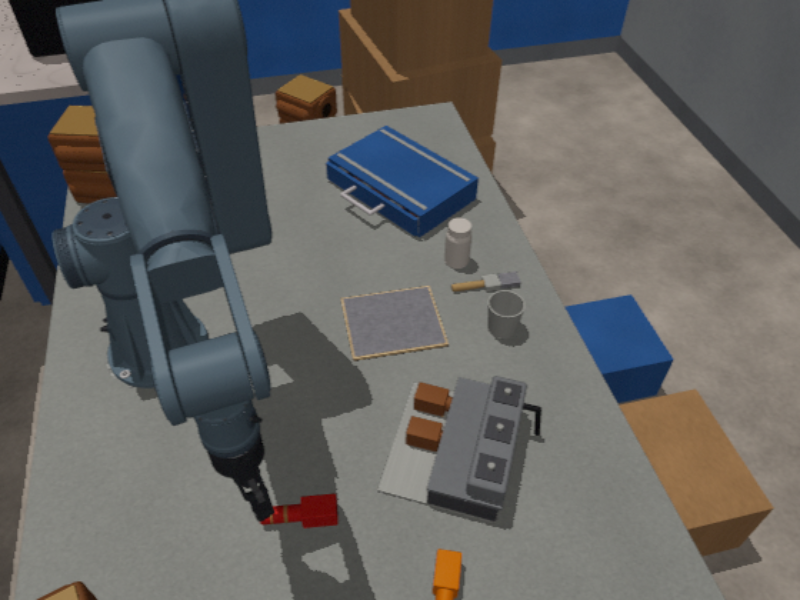

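Run:
```python
from h import *
a=np.load('pics/top0.npy')
c=cv2.resize(a[125:240,65:195],(520,460),interpolation=cv2.INTER_CUBIC)
d=cv2.resize(a[150:250,310:380],(280,400),interpolation=cv2.INTER_CUBIC)
d2=cv2.resize(a[150:255,308:413],(420,420),interpolation=cv2.INTER_CUBIC)
o=np.zeros((460,800,3),np.uint8);o[:,:380]=cv2.resize(a[125:240,65:195],(380,336))[0:1] if 0 else 0
x=cv2.resize(a[125:240,65:195],(390,345),interpolation=cv2.INTER_CUBIC);o[:345,:390]=x
x=cv2.resize(a[150:250,310:410],(400,400),interpolation=cv2.INTER_CUBIC);o[:400,395:795]=x
cv2.imwrite('pics/crop1.png',o)
```

```text
(no output)
```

View pics/crop1.png

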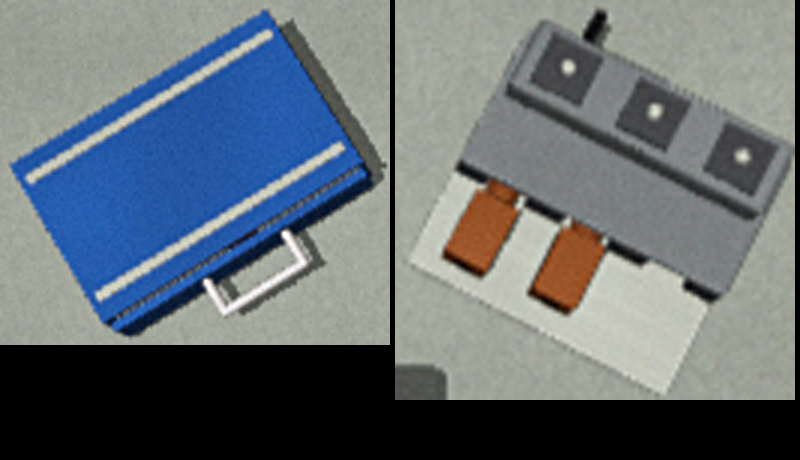

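```bash
cat > fit.py <<'E'
from h import *
def rigid2(M,W):
    M=np.array(M,float);W=np.array(W)[:,:2];m,w=M.mean(0),W.mean(0)
    A=(M-m);B=(W-w);th=np.arctan2((A[:,0]*B[:,1]-A[:,1]*B[:,0]).sum(),(A*B).sum())
    c,s=np.cos(th),np.sin(th);Rm=np.array([[c,-s],[s,c]]);t=w-Rm@m
    return th,t,np.linalg.norm((Rm@M.T).T+t-W,axis=1)
E
python3 - <<'E'
from fit import *
p=px2w('top',[[69,180],[154.3,128.7],[188.3,180],[99.7,231]],.076)
print('cab',*rigid2([[.23,.18],[.23,-.18],[0,-.18],[0,.18]],p))
h=px2w('top',[[140,228.7],[167.7,212.7]],.045);print('handle',h[:,:2],h.mean(0),np.linalg.norm(h[0]-h[1]))
r=px2w('top',[[326.2,191],[391.2,222.5]],.065);b=px2w('top',[[313.7,216],[378,248.5]],.008)
print('roof w',np.linalg.norm(r[0]-r[1]),np.linalg.norm(b[0]-b[1]))
print('hood',*rigid2([[0,.1325],[0,-.1325],[-.095,.1325],[-.095,-.1325]],np.r_[r,b]))
# board
a=np.load('pics/top0.npy');g=px2w('top',np.array([[340,270],[411,268],[412,352],[339,353]])*.7,.008)
print('board',*rigid2([[.11,.095],[.11,-.095],[-.11,-.095],[-.11,.095]],g))
# cores: tail block top centroid
hsv=cv2.cvtColor(a,cv2.COLOR_BGR2HSV);m=cv2.inRange(hsv,(5,140,60),(14,255,255));n,l,s,c=cv2.connectedComponentsWithStats(m)
for i in range(1,n):
  if s[i,4]>40:print(s[i],c[i],px2w('top',c[i],.05)[0])
E
```

```text
cab 0.5379467210385103 [0.57425019 0.3731465 ] [0.00240026 0.00443176 0.0039965  0.00639758]
handle [[0.49725502 0.3938861 ]
 [0.5528903  0.29468816]] [0.52507266 0.34428713 0.045     ] 0.11373441116074602
roof w 0.2559488596181468 0.26124776669796446
hood -0.4966944859656299 [ 0.55173566 -0.39392467] [0.00365412 0.00566429 0.00366138 0.00081528]
board -0.01750440615466668 [ 0.53265412 -0.04840842] [0.00404101 0.00180413 0.00286771 0.0012043 ]
[  0 104  10  20  59] [  4.37288136 114.62711864] [0.94353861 0.91032626 0.05      ]
[  0 121   9  25  83] [  4.25301205 132.4939759 ] [0.87325126 0.90593928 0.05      ]
[ 482  190   78   63 1541] [514.53471772 231.29007138] [ 0.44872893 -0.94604047  0.05      ]
[  0 194  22  13  78] [ 10.66666667 199.75641026] [0.6162506  0.86493962 0.05      ]
[322 195  19  23 237] [331.80168776 206.32911392] [ 0.55821283 -0.29902016  0.05      ]
[344 206  18  22 228] [353.12719298 216.10087719] [ 0.52025802 -0.37384559  0.05      ]
[417 216  27  19 127] [428.45669291 226.28346457] [ 0.47556164 -0.64100228  0.05      ]
[445 230  14   9  51] [452.60784314 234.54901961] [ 0.44334974 -0.72445809  0.05      ]
[  0 252  14  10  59] [  5.81355932 256.33898305] [0.41082577 0.86856025 0.05      ]
[  2 257  16  16 103] [ 10.16504854 265.76699029] [0.37689217 0.85080347 0.05      ]
[ 488  275   72   43 1658] [523.75392039 299.33835947] [ 0.20943071 -0.95044844  0.05      ]
[  0 321  14  20  81] [  6.17283951 331.69135802] [0.14930308 0.84946569 0.05      ]
[430 378  83  42 999] [461.67067067 400.3043043 ] [-0.11817641 -0.70251942  0.05      ]
[539 379  21  11  92] [549.13043478 384.70652174] [-0.076104  -1.0022076  0.05     ]
[ 21 391  57  29 354] [ 51.22033898 401.94915254] [-0.08636991  0.68112752  0.05      ]
[ 87 403  11  17  69] [ 91.84057971 411.84057971] [-0.12170338  0.54251385  0.05      ]
[ 76 407  10  13  77] [ 80.32467532 413.97402597] [-0.12746788  0.58105258  0.05      ]
```

```bash
cat >> h.py <<'E'
def down(phi): # tool z down, tool x at world angle phi
    c,s=np.cos(phi),np.sin(phi);return R.from_matrix(np.array([[c,s,0],[s,-c,0],[0,0,-1]]))
def go(*wps):
    "wps: (x,y,z of grasp point, phi)"
    o=ctrl.get_obs();r0=quat(o['eef_rot']);print('t%.1f'%o['time_s'],'g',np.round(o['eef_pos']+r0.apply([0,0,.054]),4),'F',np.round(o['wrist_force'],1),'op %.3f gf %.1f'%(o['opening'],o['grasp_force']))
    for x,y,z,phi in wps:
        d,w=rel([x,y,z+.054],down(phi));print(np.round(d,4),np.round(w,3))
CAB=(.574,.373,.538);HOOD=(.552,-.394,-.497);BOARD=(.533,-.048,-.0175)
def loc(f,x,y):
    c,s=np.cos(f[2]),np.sin(f[2]);return f[0]+c*x-s*y,f[1]+s*x+c*y
E
python3 - <<'E'
from h import *
go((.525,.344,.166,2.1),(.525,.344,.045,2.1))
E
```

```text
t0.1 g [ 0.1916 -0.5417  0.2491] F [ 0.3  0.6 -0.5] op 0.997 gf 0.0
[ 0.6095 -0.7238  0.0844] [-1.00e-03 -2.00e-03 -1.76e+00]
[ 0.6095 -0.7237  0.2054] [-1.00e-03 -2.00e-03 -1.76e+00]
```

Request:
{"name": "carry_out", "arguments": {
  "steps": [0.61,-0.724,0.084,0,0,-1.76,0.45,0.61,-0.724,0.084,0,0,-1.76,0.45,0.61,-0.724,0.084,0,0,-1.76,0.45,0.61,-0.724,0.084,0,0,-1.76,0.45,0.61,-0.724,0.084,0,0,-1.76,0.45,0.61,-0.724,0.084,0,0,-1.76,0.45,0.61,-0.724,0.084,0,0,-1.76,0.45,0.61,-0.724,0.084,0,0,-1.76,0.45,0.61,-0.724,0.084,0,0,-1.76,0.45,0.61,-0.724,0.084,0,0,-1.76,0.45,0.61,-0.724,0.084,0,0,-1.76,0.45,0.61,-0.724,0.084,0,0,-1.76,0.45,0.61,-0.724,0.084,0,0,-1.76,0.45,0.61,-0.724,0.084,0,0,-1.76,0.45,0.61,-0.724,0.084,0,0,-1.76,0.45,0.61,-0.724,0.084,0,0,-1.76,0.45,0.61,-0.724,0.084,0,0,-1.76,0.45,0.61,-0.724,0.084,0,0,-1.76,0.45,0.61,-0.724,0.084,0,0,-1.76,0.45,0.61,-0.724,0.084,0,0,-1.76,0.45]
}}

```text
time_s: 2.1
eef_pos: [0.5255, 0.3483, 0.2174]
eef_rot: [-0.001, 0.496, 0.868, -0.0]
wrist_force: [0.4, -0.5, 0.2]
opening: 0.456
grasp_force: 0.0
```

Run:
```python
from h import *
go((.525,.344,.045,2.1))
im=ctrl.camera('side')[:,:,::-1];cv2.imwrite('pics/s1.png',cv2.resize(im[70:220,160:360],(800,600),interpolation=cv2.INTER_CUBIC))
```

```text
t2.1 g [0.5254 0.3484 0.1634] F [ 0.4 -0.5  0.2] op 0.456 gf 0.0
[-0.0036 -0.0025  0.1184] [-0.001 -0.002  0.004]
```

View pics/s1.png

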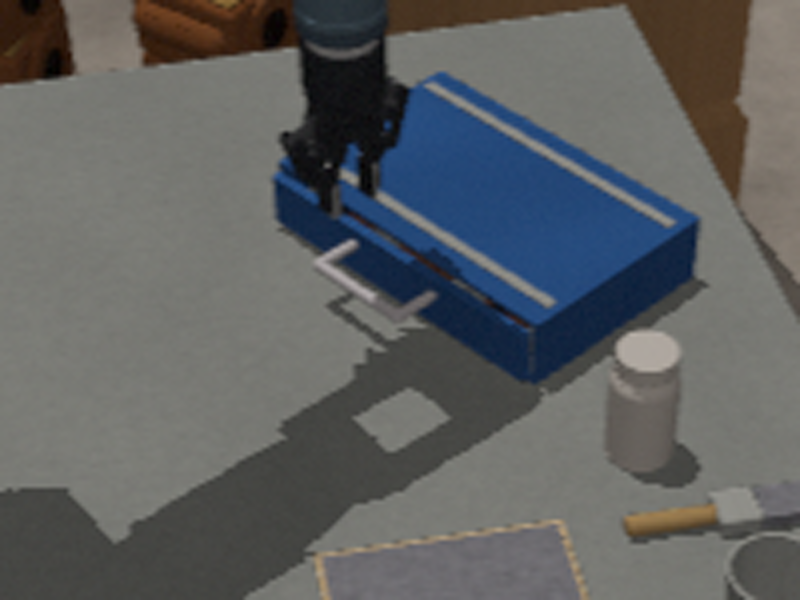

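Run:
```python
from h import *
h=px2w('side',[[239.5,135.75],[259.5,148.75]],.045);print(h,h.mean(0),np.linalg.norm(h[0]-h[1]))
print(w2px('side',[[.525,.344,.045]])*1, (w2px('side',[[.525,.344,.045]])-[160,70])*4)
```

```text
[[0.49995723 0.39421461 0.045     ]
 [0.55908546 0.30009264 0.045     ]] [0.52952134 0.34715363 0.045     ] 0.111153459694304
[[248.36180584 142.84530846]] [[353.44722334 291.38123385]]
```

Request:
{"name": "carry_out", "arguments": {
  "steps": [0,0,0.04,0,0,0,0.45,0,0,0.07,0,0,0,0.45,0,0,0.09,0,0,0,0.45,0,0,0.11,0,0,0,0.45,0,0,0.118,0,0,0,0.45,0,0,0.118,0,0,0,0.45,0,0,0.118,0,0,0,0,0,0,0.118,0,0,0,0,0,0,0.118,0,0,0,0,0,0,0.118,0,0,0,0,0,0,0.118,0,0,0,0,0,0,0.118,0,0,0,0,0,0,0.118,0,0,0,0]
}}

```text
time_s: 3.45
eef_pos: [0.5268, 0.3441, 0.1038]
eef_rot: [0.001, 0.497, 0.867, 0.001]
wrist_force: [1.1, -2.3, 6.2]
opening: 0.112
grasp_force: 58.9
```

Request:
{"name": "carry_out", "arguments": {
  "steps": [0,-0.01,0,0,0,0,0,0,-0.03,0,0,0,0,0,0,-0.05,0,0,0,0,0,0,-0.07,0,0,0,0,0,0,-0.09,0,0,0,0,0,0,-0.11,0,0,0,0,0,0,-0.13,0,0,0,0,0,0,-0.145,0,0,0,0,0,0,-0.155,0,0,0,0,0,0,-0.16,0,0,0,0,0,0,-0.165,0,0,0,0,0,0,-0.168,0,0,0,0,0,0,-0.171,0,0,0,0,0,0,-0.174,0,0,0,0,0,0,-0.177,0,0,0,0,0,0,-0.177,0,0,0,0,0]
}}

```text
time_s: 5.05
eef_pos: [0.3808, 0.2553, 0.104]
eef_rot: [0.008, 0.498, 0.867, 0.007]
wrist_force: [31.5, 1.9, -28.0]
opening: 0.118
grasp_force: 58.8
```

Request:
{"name": "carry_out", "arguments": {
  "steps": [0,0.003,0,0,0,0,0,0,0.003,0,0,0,0,0.45,0,0.003,0,0,0,0,0.45,0,0.003,0,0,0,0,0.45,0,0.003,-0.04,0,0,0,0.45,0,0.003,-0.08,0,0,0,0.45,0,0.003,-0.12,0,0,0,0.45,0,0.003,-0.16,0,0,0,0.45,0,0.003,-0.2,0,0,0,0.45,0,0.003,-0.2,0,0,0,0.7]
}}

```text
time_s: 6.05
eef_pos: [0.3771, 0.2571, 0.3077]
eef_rot: [0.003, 0.497, 0.868, 0.004]
wrist_force: [0.8, 0.2, 0.8]
opening: 0.608
grasp_force: 0.0
```

```bash
cat > see.py <<'E'
from h import *
def cores(n,z,box):
    a=ctrl.camera(n)[:,:,::-1].copy();np.save('pics/last_%s.npy'%n,a)
    hsv=cv2.cvtColor(a,cv2.COLOR_BGR2HSV);m=cv2.inRange(hsv,(5,140,110),(14,255,255))
    k=np.zeros_like(m);k[box[1]:box[3],box[0]:box[2]]=255;m&=k
    N,l,s,c=cv2.connectedComponentsWithStats(m)
    for i in range(1,N):
        if s[i,4]>60:
            ys,xs=np.where(l==i);r=cv2.minAreaRect(np.c_[xs,ys].astype(np.float32));b=px2w(n,cv2.boxPoints(r),z)
            e=b[1]-b[0],b[2]-b[1];e=max(e,key=np.linalg.norm);w=px2w(n,r[0],z)[0]
            print(n,s[i].tolist(),'ctr',np.round(w[:2],4),'len %.3f'%np.linalg.norm(e),'yaw %.3f'%((np.arctan2(e[1],e[0])+np.pi/2)%np.pi-np.pi/2))
    return a
E
python3 - <<'E'
from see import *
a=cores('top',.05,(60,120,420,290))
go((*loc(HOOD,-.035+.0,.085),.16,2.645))
cv2.imwrite('pics/t2.png',cv2.resize(a[120:300,60:260],(800,600)))
E
```

```text
top [323, 196, 18, 22, 217] ctr [ 0.561  -0.3003] len 0.076 yaw -0.529
top [175, 203, 20, 24, 234] ctr [0.548  0.2353] len 0.088 yaw 0.553
top [345, 206, 17, 21, 210] ctr [ 0.5224 -0.3753] len 0.071 yaw -0.507
top [161, 225, 11, 18, 78] ctr [0.4781 0.2986] len 0.063 yaw 0.396
t6.1 g [0.3763 0.2568 0.2508] F [ 0.9 -0.2 -0.5] op 0.687 gf 0.0
[-0.5764 -0.1228  0.0906] [ 0.005  0.002 -0.545]
```

View pics/t2.png

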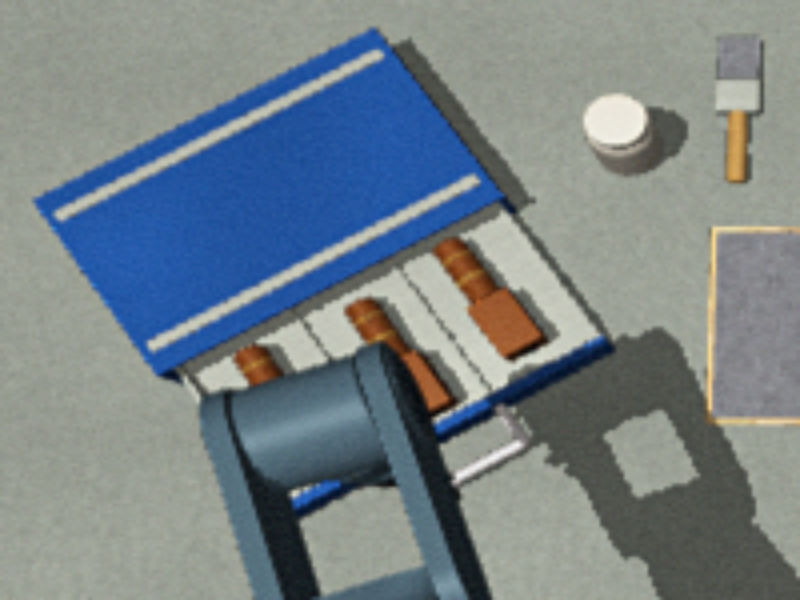

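Run:
```python
from h import *
p=loc(HOOD,-.023,.086)
go((*p,.15,2.645),(*p,.034,2.645))
```

```text
t6.1 g [0.3763 0.2568 0.2508] F [ 0.9 -0.2 -0.5] op 0.687 gf 0.0
[-0.5861 -0.1158  0.1006] [ 0.005  0.002 -0.545]
[-0.586  -0.1165  0.2166] [ 0.005  0.002 -0.545]
```

Request:
{"name": "carry_out", "arguments": {
  "steps": [-0.586,-0.116,0.1,0.005,0.002,-0.545,0.8,-0.586,-0.116,0.1,0.005,0.002,-0.545,0.8,-0.586,-0.116,0.1,0.005,0.002,-0.545,0.8,-0.586,-0.116,0.1,0.005,0.002,-0.545,0.8,-0.586,-0.116,0.1,0.005,0.002,-0.545,0.8,-0.586,-0.116,0.1,0.005,0.002,-0.545,0.8,-0.586,-0.116,0.1,0.005,0.002,-0.545,0.8,-0.586,-0.116,0.1,0.005,0.002,-0.545,0.8,-0.586,-0.116,0.1,0.005,0.002,-0.545,0.8,-0.586,-0.116,0.1,0.005,0.002,-0.545,0.8,-0.586,-0.116,0.1,0.005,0.002,-0.545,0.8,-0.586,-0.116,0.1,0.005,0.002,-0.545,0.8,-0.586,-0.116,0.1,0.005,0.002,-0.545,0.8,-0.586,-0.116,0.1,0.005,0.002,-0.545,0.8,-0.586,-0.116,0.1,0.005,0.002,-0.545,0.8]
}}

```text
time_s: 7.6
eef_pos: [0.5697, -0.3081, 0.1993]
eef_rot: [-0.004, 0.246, 0.969, -0.001]
wrist_force: [-0.6, 0.7, 0.7]
opening: 0.799
grasp_force: 0.0
```

Run:
```python
from h import *
p=loc(HOOD,-.023,.086)
go((*p,.034,2.645))
im=ctrl.camera('side')[:,:,::-1];np.save('pics/s2.npy',im);cv2.imwrite('pics/s2.png',cv2.resize(im[210:370,240:440],(800,640))[:600])
```

```text
t7.6 g [ 0.5693 -0.308   0.1453] F [-0.6  0.7  0.7] op 0.799 gf 0.0
[-0.0032  0.0024  0.1112] [-0.003 -0.008 -0.001]
```

View pics/s2.png

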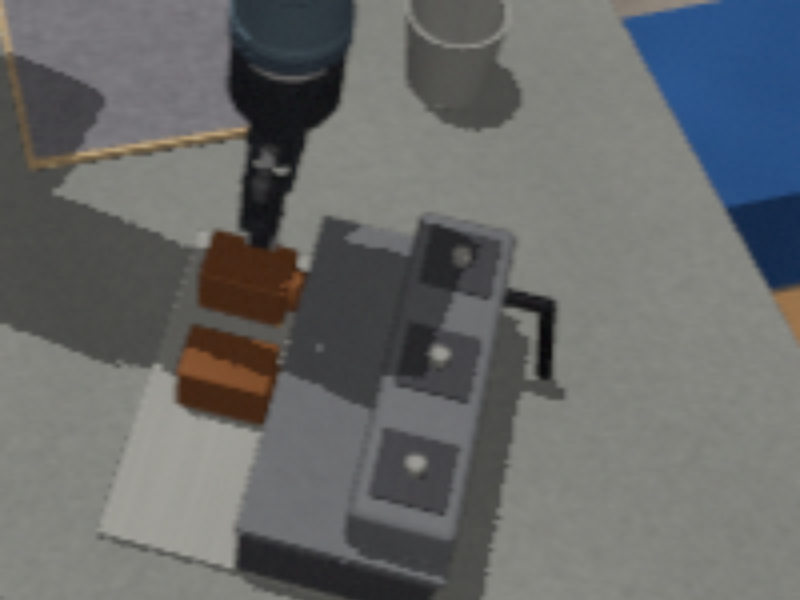

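Request:
{"name": "carry_out", "arguments": {
  "steps": [-0.003,0.002,0.03,-0.003,-0.008,0,0.8,-0.003,0.002,0.06,-0.003,-0.008,0,0.8,-0.003,0.002,0.08,-0.003,-0.008,0,0.8,-0.003,0.002,0.1,-0.003,-0.008,0,0.8,-0.003,0.002,0.111,-0.003,-0.008,0,0.8,-0.003,0.002,0.111,-0.003,-0.008,0,0.8,-0.003,0.002,0.111,-0.003,-0.008,0,0,-0.003,0.002,0.111,-0.003,-0.008,0,0,-0.003,0.002,0.111,-0.003,-0.008,0,0,-0.003,0.002,0.111,-0.003,-0.008,0,0,-0.003,0.002,0.111,-0.003,-0.008,0,0,-0.003,0.002,0.111,-0.003,-0.008,0,0]
}}

```text
time_s: 8.85
eef_pos: [0.5749, -0.3089, 0.0927]
eef_rot: [0.003, 0.246, 0.969, -0.002]
wrist_force: [0.2, 2.0, 6.3]
opening: 0.513
grasp_force: 61.2
```

Request:
{"name": "carry_out", "arguments": {
  "steps": [0,0,-0.003,0,0,0,0,0.01,0,-0.003,0,0,0,0,0.03,0,-0.003,0,0,0,0,0.05,0,-0.003,0,0,0,0,0.07,0,-0.003,0,0,0,0,0.09,0,-0.003,0,0,0,0,0.105,0,-0.003,0,0,0,0,0.105,0,-0.01,0,0,0,0,0.105,0,-0.05,0,0,0,0,0.105,0,-0.09,0,0,0,0,0.105,0,-0.09,0,0,0,0,0.105,0,-0.09,0,0,0,0]
}}

```text
time_s: 10.05
eef_pos: [0.482, -0.2587, 0.1817]
eef_rot: [0.004, 0.246, 0.969, -0.002]
wrist_force: [-0.3, 0.4, -3.0]
opening: 0.508
grasp_force: 61.4
```

Run:
```python
from h import *
# board: core origin x -.038 -> grasp at -.038+.012 ; tool x toward tail
q=loc(BOARD,-.024,.05)
go((*q,.12,np.pi-.0175),(*q,.036,np.pi-.0175))
```

```text
t10.1 g [ 0.4823 -0.259   0.1277] F [-0.3  0.4 -3. ] op 0.508 gf 61.4
[0.1    0.2428 0.0065] [-0.004  0.007 -0.479]
[0.1007 0.243  0.0905] [-0.004  0.007 -0.479]
```

Request:
{"name": "carry_out", "arguments": {
  "steps": [0.1,0.243,0.0,-0.004,0.007,-0.479,0,0.1,0.243,0.0,-0.004,0.007,-0.479,0,0.1,0.243,0.0,-0.004,0.007,-0.479,0,0.1,0.243,0.0,-0.004,0.007,-0.479,0,0.1,0.243,0.0,-0.004,0.007,-0.479,0,0.1,0.243,0.0,-0.004,0.007,-0.479,0,0.1,0.243,0.0,-0.004,0.007,-0.479,0,0.1,0.243,0.03,-0.004,0.007,-0.479,0,0.1,0.243,0.05,-0.004,0.007,-0.479,0,0.1,0.243,0.07,-0.004,0.007,-0.479,0,0.1,0.243,0.08,-0.004,0.007,-0.479,0,0.1,0.243,0.085,-0.004,0.007,-0.479,0,0.1,0.243,0.085,-0.004,0.007,-0.479,0,0.1,0.243,0.085,-0.004,0.007,-0.479,0]
}}

```text
time_s: 11.45
eef_pos: [0.51, 0.0025, 0.0952]
eef_rot: [-0.001, 0.009, 1.0, 0.001]
wrist_force: [-0.5, 0.1, -1.5]
opening: 0.51
grasp_force: 61.8
```

Run:
```python
from h import *
q=loc(BOARD,-.024,.05)
go((*q,.038,np.pi-.0175))
im=ctrl.camera('side')[:,:,::-1];np.save('pics/s3.npy',im);cv2.imwrite('pics/s3.png',cv2.resize(im[180:300,220:380],(800,600)))
```

```text
t11.4 g [0.51   0.0026 0.0412] F [-0.5  0.1 -1.5] op 0.510 gf 61.8
[ 0.0001 -0.0001  0.0032] [ 0.002 -0.001 -0.001]
```

View pics/s3.png

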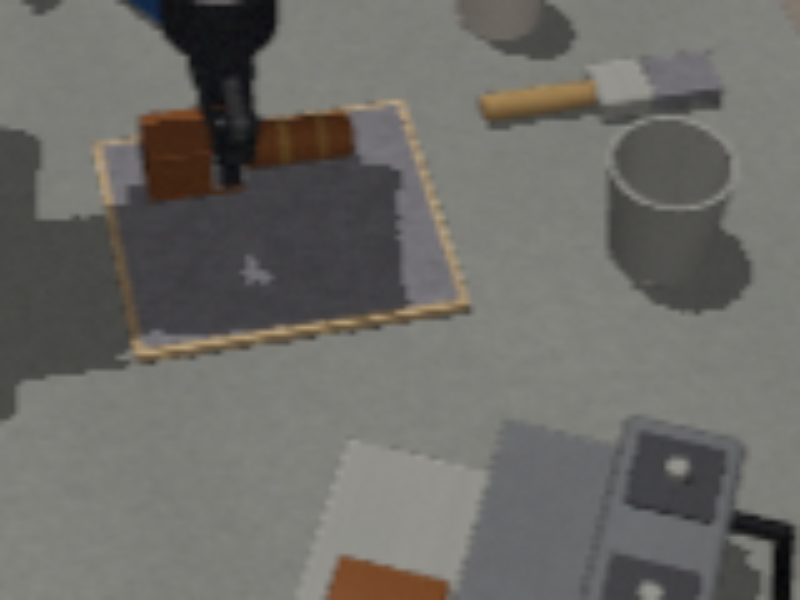

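Run:
```python
from h import *
p=loc(HOOD,-.021,.001)
go((*p,.15,2.645))
```

```text
t11.5 g [0.5101 0.0027 0.0414] F [-0.3  0.8 -1.6] op 0.505 gf 61.8
[-0.0307 -0.385  -0.1093] [ 0.002 -0.001  0.479]
```

Request:
{"name": "carry_out", "arguments": {
  "steps": [0,0,0.003,0,0,0,0,0,0,0.003,0,0,0,0,0,0,0.003,0,0,0,0.8,0,0,0.003,0,0,0,0.8,0,0,0.003,0,0,0,0.8,0,0,-0.04,0,0,0,0.8,0,0,-0.08,0,0,0,0.8,-0.031,-0.385,-0.109,0.002,0,0.479,0.8,-0.031,-0.385,-0.109,0.002,0,0.479,0.8,-0.031,-0.385,-0.109,0.002,0,0.479,0.8,-0.031,-0.385,-0.109,0.002,0,0.479,0.8,-0.031,-0.385,-0.109,0.002,0,0.479,0.8,-0.031,-0.385,-0.109,0.002,0,0.479,0.8,-0.031,-0.385,-0.109,0.002,0,0.479,0.8,-0.031,-0.385,-0.109,0.002,0,0.479,0.8,-0.031,-0.385,-0.109,0.002,0,0.479,0.8,-0.031,-0.385,-0.109,0.002,0,0.479,0.8]
}}

```text
time_s: 13.2
eef_pos: [0.5334, -0.3833, 0.2021]
eef_rot: [-0.002, 0.247, 0.969, 0.0]
wrist_force: [0.5, -0.1, -0.1]
opening: 0.799
grasp_force: 0.0
```

Run:
```python
from see import *
p=loc(HOOD,-.021,.001)
go((*p,.036,2.645))
cores('side',.05,(220,180,400,340))
```

```text
t13.2 g [ 0.5332 -0.3833  0.1481] F [ 0.5 -0.1 -0.1] op 0.799 gf 0.0
[-0.0009  0.0005  0.1121] [-0.    -0.003 -0.002]
side [249, 203, 14, 9, 79] ctr [0.4814 0.0041] len 0.044 yaw -0.234
```

Request:
{"name": "carry_out", "arguments": {
  "steps": [-0.001,0,0.03,0,-0.003,0,0.8,-0.001,0,0.06,0,-0.003,0,0.8,-0.001,0,0.08,0,-0.003,0,0.8,-0.001,0,0.1,0,-0.003,0,0.8,-0.001,0,0.111,0,-0.003,0,0.8,-0.001,0,0.111,0,-0.003,0,0.8,-0.001,0,0.111,0,-0.003,0,0,-0.001,0,0.111,0,-0.003,0,0,-0.001,0,0.111,0,-0.003,0,0,-0.001,0,0.111,0,-0.003,0,0,-0.001,0,0.111,0,-0.003,0,0,-0.001,0,0.111,0,-0.003,0,0]
}}

```text
time_s: 14.45
eef_pos: [0.5353, -0.3838, 0.0933]
eef_rot: [0.001, 0.246, 0.969, -0.001]
wrist_force: [-1.2, 1.4, 4.9]
opening: 0.507
grasp_force: 42.9
```

Request:
{"name": "carry_out", "arguments": {
  "steps": [0,0,-0.003,0,0,0,0,0.01,0,-0.003,0,0,0,0,0.03,0,-0.003,0,0,0,0,0.05,0,-0.003,0,0,0,0,0.07,0,-0.003,0,0,0,0,0.09,0,-0.003,0,0,0,0,0.105,0,-0.003,0,0,0,0,0.105,0,-0.01,0,0,0,0,0.105,0,-0.05,0,0,0,0,0.105,0,-0.09,0,0,0,0,0.105,0,-0.09,0,0,0,0,0.105,0,-0.09,0,0,0,0]
}}

```text
time_s: 15.65
eef_pos: [0.4428, -0.3337, 0.1829]
eef_rot: [0.001, 0.246, 0.969, -0.001]
wrist_force: [0.3, 1.0, -3.9]
opening: 0.508
grasp_force: 67.0
```

Run:
```python
from see import *
q=loc(BOARD,-.024,-.047)
go((*q,.12,np.pi-.0175),(*q,.0395,np.pi-.0175))
a=cores('top',.05,(200,150,420,290))
b=ctrl.camera('side')[:,:,::-1]
cv2.imwrite('pics/c4.png',np.hstack([cv2.resize(a[170:270,220:320],(400,400)),cv2.resize(b[180:320,220:360],(400,400))]))
```

```text
t15.7 g [ 0.4429 -0.3339  0.1289] F [ 0.3  1.  -3.9] op 0.508 gf 67.0
[0.0565 0.2414 0.0082] [-0.003  0.003 -0.479]
[0.0568 0.2416 0.0887] [-0.003  0.003 -0.479]
top [242, 212, 13, 25, 238] ctr [0.5012 0.0043] len 0.088 yaw -0.088
```

View pics/c4.png

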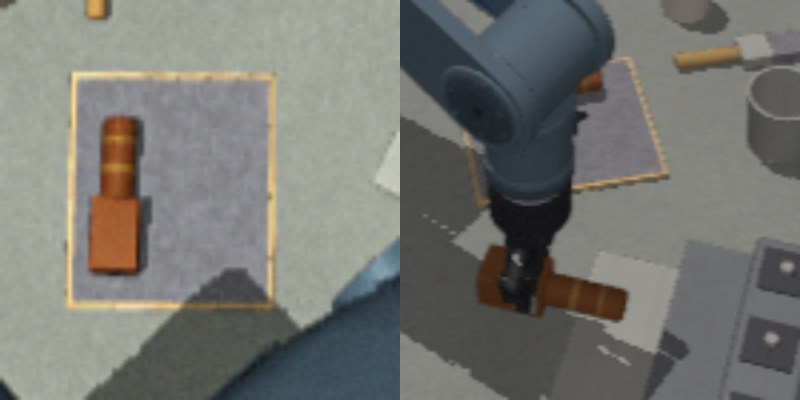

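Request:
{"name": "carry_out", "arguments": {
  "steps": [0.057,0.241,0.0,-0.003,0.003,-0.479,0,0.057,0.241,0.0,-0.003,0.003,-0.479,0,0.057,0.241,0.0,-0.003,0.003,-0.479,0,0.057,0.241,0.0,-0.003,0.003,-0.479,0,0.057,0.241,0.0,-0.003,0.003,-0.479,0,0.057,0.241,0.0,-0.003,0.003,-0.479,0,0.057,0.241,0.0,-0.003,0.003,-0.479,0,0.057,0.241,0.03,-0.003,0.003,-0.479,0,0.057,0.241,0.05,-0.003,0.003,-0.479,0,0.057,0.241,0.07,-0.003,0.003,-0.479,0,0.057,0.241,0.08,-0.003,0.003,-0.479,0,0.057,0.241,0.086,-0.003,0.003,-0.479,0,0.057,0.241,0.086,-0.003,0.003,-0.479,0,0.057,0.241,0.086,-0.003,0.003,-0.479,0]
}}

```text
time_s: 17.15
eef_pos: [0.5073, -0.0947, 0.0959]
eef_rot: [-0.001, 0.009, 1.0, 0.001]
wrist_force: [0.5, 0.1, -3.1]
opening: 0.503
grasp_force: 66.9
```

Run:
```python
from see import *
q=loc(BOARD,-.024,-.047)
go((*q,.0395,np.pi-.0175),(.40,.10,.2,np.pi+.54))
```

```text
t17.1 g [ 0.5072 -0.0946  0.0419] F [ 0.5  0.1 -3.1] op 0.503 gf 66.9
[-0.0009  0.0001  0.0024] [ 0.002 -0.001 -0.001]
[ 0.1111  0.193  -0.1575] [ 0.002 -0.001 -0.558]
```

Request:
{"name": "carry_out", "arguments": {
  "steps": [0,0,0.002,0,0,0,0,0,0,0.003,0,0,0,0,0,0,0.003,0,0,0,0.8,0,0,0.003,0,0,0,0.8,0,0,0.003,0,0,0,0.8,0,0,-0.04,0,0,0,0.8,0,0,-0.08,0,0,0,0.8,0,0,-0.12,0,0,0,0.8,0,0,-0.158,0,0,-0.14,0.8,0,0,-0.158,0,0,-0.28,0.8,0,0,-0.158,0,0,-0.42,0.8,0,0,-0.158,0,0,-0.558,0.8,0,0,-0.158,0,0,-0.558,0.8]
}}

```text
time_s: 18.45
eef_pos: [0.5072, -0.0945, 0.2536]
eef_rot: [-0.0, -0.267, 0.964, 0.001]
wrist_force: [0.4, -1.0, 0.6]
opening: 0.798
grasp_force: 0.0
```

Run:
```python
from see import *
a=cores('top',.057,(60,120,420,300))
b=ctrl.camera('side')[:,:,::-1];np.save('pics/last_side.npy',b)
cv2.imwrite('pics/c5.png',cv2.resize(a[160:280,90:250],(800,600),interpolation=cv2.INTER_CUBIC))
```

```text
top [175, 202, 20, 25, 239] ctr [0.5465 0.2339] len 0.088 yaw 0.553
top [153, 221, 19, 25, 239] ctr [0.4805 0.3156] len 0.087 yaw 0.536
top [246, 220, 9, 12, 66] ctr [ 0.4971 -0.0027] len 0.040 yaw -0.128
top [125, 235, 19, 25, 243] ctr [0.4314 0.4163] len 0.088 yaw 0.514
```

View pics/c5.png

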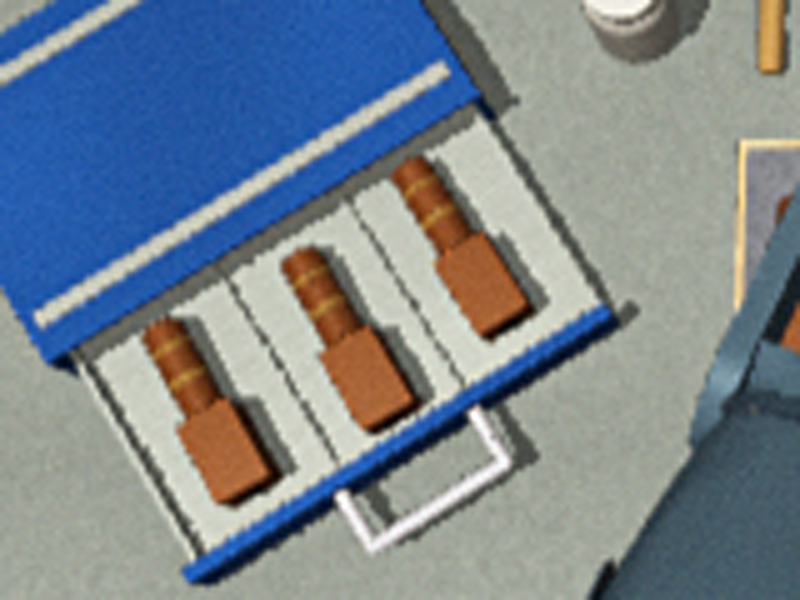

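Run:
```python
from h import *
for n,q in dict(A=[(436,262),(482,236),(532,306),(488,338)],B=[(318,350),(366,325),(417,396),(372,433)],C=[(178,430),(225,400),(277,473),(228,505)]).items():
    w=px2w('top',np.array(q)/5+[90,160],.057)[:,:2]
    s=(w[0]+w[1])/2;t=(w[2]+w[3])/2;d=s-t;L=np.linalg.norm(d);d/=L
    print(n,'sh',s,'L',L,'wid',np.linalg.norm(w[0]-w[1]),np.linalg.norm(w[2]-w[3]),'yaw',np.arctan2(d[1],d[0]),'grasp',s-.019*d)
go((.5465,.2339,.16,np.pi+.54))
```

```text
A sh [0.55982875 0.24144401] L 0.065477980006768 wid 0.037648746177388184 0.0385534231563803 yaw 0.596084257767199 grasp [0.54410548 0.23077729]
B sh [0.4978821  0.32485728] L 0.0680535400504157 wid 0.03815332793595472 0.04075464314219642 yaw 0.593906483769526 grasp [0.48213565 0.31422483]
C sh [0.44503929 0.42414192] L 0.06537125580053761 wid 0.03882219204382727 0.04052284715925194 yaw 0.6079549088270145 grasp [0.42944375 0.41328931]
t18.6 g [ 0.5071 -0.0943  0.1993] F [ 0.3 -0.3 -0.5] op 0.803 gf 0.0
[-0.2017  0.262   0.0401] [ 0.003 -0.    -0.003]
```

Run:
```python
from h import *
go((.5445,.231,.14,np.pi+.56),(.5445,.231,.043,np.pi+.56))
```

```text
t18.6 g [ 0.5071 -0.0943  0.1993] F [ 0.3 -0.3 -0.5] op 0.803 gf 0.0
[-0.1985  0.2605  0.0601] [ 0.003 -0.    -0.023]
[-0.1985  0.2602  0.1571] [ 0.003 -0.    -0.023]
```

Request:
{"name": "carry_out", "arguments": {
  "steps": [-0.199,0.26,0.03,0.003,0,-0.023,0.8,-0.199,0.26,0.03,0.003,0,-0.023,0.8,-0.199,0.26,0.03,0.003,0,-0.023,0.8,-0.199,0.26,0.03,0.003,0,-0.023,0.8,-0.199,0.26,0.03,0.003,0,-0.023,0.8,-0.199,0.26,0.03,0.003,0,-0.023,0.8,-0.199,0.26,0.03,0.003,0,-0.023,0.8,-0.199,0.26,0.06,0.003,0,-0.023,0.8,-0.199,0.26,0.09,0.003,0,-0.023,0.8,-0.199,0.26,0.12,0.003,0,-0.023,0.8,-0.199,0.26,0.14,0.003,0,-0.023,0.8,-0.199,0.26,0.155,0.003,0,-0.023,0.8,-0.199,0.26,0.157,0.003,0,-0.023,0.8,-0.199,0.26,0.157,0.003,0,-0.023,0,-0.199,0.26,0.157,0.003,0,-0.023,0,-0.199,0.26,0.157,0.003,0,-0.023,0,-0.199,0.26,0.157,0.003,0,-0.023,0,-0.199,0.26,0.157,0.003,0,-0.023,0,-0.199,0.26,0.157,0.003,0,-0.023,0]
}}

```text
time_s: 20.45
eef_pos: [0.5447, 0.2314, 0.0985]
eef_rot: [0.001, -0.278, 0.961, 0.0]
wrist_force: [-0.4, 1.1, 6.6]
opening: 0.509
grasp_force: 62.7
```

Run:
```python
from h import *
H=HOOD
r=px2w('top',np.array([[543,388],[563,388],[563,415],[545,432]])*.7,.04)[:,:2]
c,s=np.cos(H[2]),np.sin(H[2]);print(np.round((r-H[:2])@np.array([[c,-s],[s,c]]),3), r)
p=loc(H,-.105,-.085);print(p)
go((.5445,.231,.165,np.pi+.56),(*p,.165,np.pi+H[2]))
```

```text
[[-0.173 -0.168]
 [-0.15  -0.212]
 [-0.211 -0.24 ]
 [-0.268 -0.217]] [[ 0.3199315  -0.45951586]
 [ 0.3185346  -0.50903424]
 [ 0.25252576 -0.50426651]
 [ 0.21264706 -0.45721769]]
(np.float64(0.4191760226572091), np.float64(-0.4186534184818611))
t20.4 g [0.5448 0.2314 0.0445] F [-0.4  1.1  6.6] op 0.509 gf 62.7
[ 0.0002 -0.0003 -0.1205] [-0.     0.002  0.003]
[ 0.4529 -0.4827 -0.1211] [1.00e-03 2.00e-03 1.06e+00]
```

Request:
{"name": "carry_out", "arguments": {
  "steps": [0,0,-0.01,0,0,0,0,0,0,-0.04,0,0,0,0,0,0,-0.08,0,0,0,0,0,0,-0.121,0,0,0,0,0.453,-0.483,-0.121,0,0,1.06,0,0.453,-0.483,-0.121,0,0,1.06,0,0.453,-0.483,-0.121,0,0,1.06,0,0.453,-0.483,-0.121,0,0,1.06,0,0.453,-0.483,-0.121,0,0,1.06,0,0.453,-0.483,-0.121,0,0,1.06,0,0.453,-0.483,-0.121,0,0,1.06,0,0.453,-0.483,-0.121,0,0,1.06,0,0.453,-0.483,-0.121,0,0,1.06,0,0.453,-0.483,-0.121,0,0,1.06,0,0.453,-0.483,-0.121,0,0,1.06,0,0.453,-0.483,-0.121,0,0,1.06,0,0.453,-0.483,-0.121,0,0,1.06,0,0.453,-0.483,-0.121,0,0,1.06,0,0.453,-0.483,-0.121,0,0,1.06,0,0.453,-0.483,-0.121,0,0,1.06,0]
}}

```text
time_s: 22.45
eef_pos: [0.4184, -0.4179, 0.2175]
eef_rot: [-0.001, 0.246, 0.969, 0.001]
wrist_force: [-1.0, 0.4, -3.7]
opening: 0.506
grasp_force: 62.7
```

Run:
```python
from h import *
go((*loc(HOOD,-.105,-.085),.042,np.pi+HOOD[2]),(*loc(HOOD,-.021,-.085),.042,np.pi+HOOD[2]))
b=ctrl.camera('side')[:,:,::-1]
cv2.imwrite('pics/c6.png',cv2.resize(b[200:350,220:420],(800,600),interpolation=cv2.INTER_CUBIC))
```

```text
t22.4 g [ 0.4183 -0.4178  0.1635] F [-1.   0.4 -3.7] op 0.506 gf 62.7
[-0.0013 -0.0005  0.1215] [ 0.001 -0.002 -0.   ]
[-0.0853 -0.0004  0.1213] [ 0.001 -0.002 -0.   ]
```

View pics/c6.png

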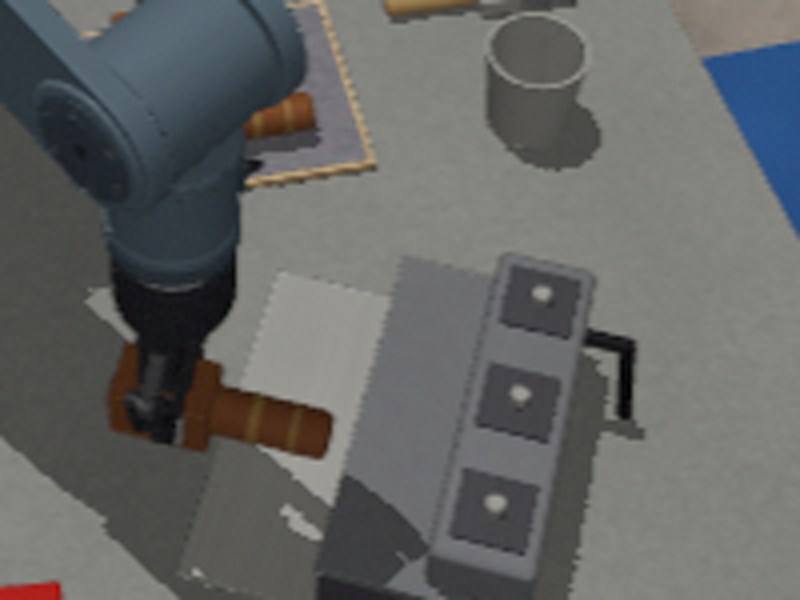

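Request:
{"name": "carry_out", "arguments": {
  "steps": [0,0,0.04,0,0,0,0,0,0,0.08,0,0,0,0,0,0,0.105,0,0,0,0,0,0,0.117,0,0,0,0,0,0,0.121,0,0,0,0,-0.01,0,0.121,0,0,0,0,-0.025,0,0.121,0,0,0,0,-0.04,0,0.121,0,0,0,0,-0.055,0,0.121,0,0,0,0,-0.065,0,0.121,0,0,0,0,-0.072,0,0.121,0,0,0,0,-0.075,0,0.121,0,0,0,0]
}}

```text
time_s: 23.7
eef_pos: [0.4863, -0.4543, 0.0985]
eef_rot: [0.0, 0.245, 0.969, 0.0]
wrist_force: [-0.2, 5.5, -4.1]
opening: 0.505
grasp_force: 62.9
```

Request:
{"name": "carry_out", "arguments": {
  "steps": [0,0,0.002,0,0,0,0,0,0,0.004,0,0,0,0,-0.003,0,0.004,0,0,0,0,-0.005,0,0.004,0,0,0,0,-0.007,0,0.004,0,0,0,0,-0.007,0,0.004,0,0,0,0]
}}

```text
time_s: 24.3
eef_pos: [0.4883, -0.4556, 0.0939]
eef_rot: [-0.005, 0.246, 0.969, 0.003]
wrist_force: [-18.1, 14.2, 7.1]
opening: 0.503
grasp_force: 64.6
```

Run:
```python
from h import *
go((.482,.314,.17,np.pi+.56))
```

```text
t24.3 g [ 0.4878 -0.4552  0.0399] F [-18.1  14.2   7.1] op 0.503 gf 64.6
[ 0.3735  0.674  -0.1243] [ 0.008 -0.009 -1.056]
```

Request:
{"name": "carry_out", "arguments": {
  "steps": [0,0,0,0,0,0,0.75,0,0,0,0,0,0,0.75,0,0,0,0,0,0,0.75,0,0,-0.04,0,0,0,0.8,0,0,-0.09,0,0,0,0.8,0.372,0.672,-0.12,0,0,-1.056,0.8,0.372,0.672,-0.12,0,0,-1.056,0.8,0.372,0.672,-0.12,0,0,-1.056,0.8,0.372,0.672,-0.12,0,0,-1.056,0.8,0.372,0.672,-0.12,0,0,-1.056,0.8,0.372,0.672,-0.12,0,0,-1.056,0.8,0.372,0.672,-0.12,0,0,-1.056,0.8,0.372,0.672,-0.12,0,0,-1.056,0.8,0.372,0.672,-0.12,0,0,-1.056,0.8,0.372,0.672,-0.12,0,0,-1.056,0.8,0.372,0.672,-0.12,0,0,-1.056,0.8,0.372,0.672,-0.12,0,0,-1.056,0.8,0.372,0.672,-0.12,0,0,-1.056,0.8,0.372,0.672,-0.12,0,0,-1.056,0.8,0.372,0.672,-0.12,0,0,-1.056,0.8]
}}

```text
time_s: 26.3
eef_pos: [0.4848, 0.2939, 0.214]
eef_rot: [0.001, -0.276, 0.961, 0.0]
wrist_force: [0.8, 0.2, -0.2]
opening: 0.796
grasp_force: 0.0
```

Run:
```python
from see import *
go((.482,.314,.17,np.pi+.56),(.482,.314,.043,np.pi+.56))
a=cores('top',.05,(60,120,420,300))
cores('side',.05,(300,220,420,340))
print([loc(HOOD,-.035,y) for y in(-.085,0)])
```

```text
t26.3 g [0.4849 0.2939 0.16  ] F [ 0.8  0.2 -0.2] op 0.796 gf 0.0
[-0.0083  0.0185 -0.0099] [-0.001  0.003 -0.001]
[-0.008   0.0186  0.1171] [-0.001  0.003 -0.001]
top [242, 213, 13, 24, 232] ctr [0.5002 0.0043] len 0.086 yaw -0.088
top [270, 212, 12, 24, 242] ctr [ 0.5014 -0.094 ] len 0.084 yaw -0.031
top [367, 217, 17, 21, 206] ctr [ 0.4807 -0.4505] len 0.068 yaw -0.485
[(np.float64(0.4807072047633234), np.float64(-0.4520287631036653)), (np.float64(0.5212344089469428), np.float64(-0.3773123276890979))]
```

Run:
```python
from see import *
go((.482,.314,.043,np.pi+.56))
```

```text
t26.4 g [0.4846 0.2973 0.1604] F [ 0.9 -0.6 -0.2] op 0.799 gf 0.0
[-0.0065  0.0154  0.1174] [0.001 0.005 0.005]
```

Request:
{"name": "carry_out", "arguments": {
  "steps": [-0.012,0.015,0.01,0,0.005,0.005,0.8,-0.012,0.015,0.03,0,0.005,0.005,0.8,-0.012,0.015,0.06,0,0.005,0.005,0.8,-0.012,0.015,0.09,0,0.005,0.005,0.8,-0.012,0.015,0.11,0,0.005,0.005,0.8,-0.012,0.015,0.117,0,0.005,0.005,0.8,-0.012,0.015,0.117,0,0.005,0.005,0.8,-0.012,0.015,0.117,0,0.005,0.005,0,-0.012,0.015,0.117,0,0.005,0.005,0,-0.012,0.015,0.117,0,0.005,0.005,0,-0.012,0.015,0.117,0,0.005,0.005,0,-0.012,0.015,0.117,0,0.005,0.005,0,-0.012,0.015,0.117,0,0.005,0.005,0]
}}

```text
time_s: 27.7
eef_pos: [0.4877, 0.3109, 0.0974]
eef_rot: [-0.001, -0.274, 0.962, -0.0]
wrist_force: [-0.9, 0.8, 7.3]
opening: 0.509
grasp_force: 62.1
```

Run:
```python
from h import *
go((*loc(HOOD,-.105,0.001),.165,np.pi+HOOD[2]))
```

```text
t27.7 g [0.4876 0.3109 0.0434] F [-0.9  0.8  7.3] op 0.509 gf 62.1
[ 0.3678 -0.5416 -0.1207] [-1.000e-03 -1.000e-03  1.051e+00]
```

Request:
{"name": "carry_out", "arguments": {
  "steps": [0,0,-0.01,0,0,0,0,0,0,-0.04,0,0,0,0,0,0,-0.08,0,0,0,0,0,0,-0.121,0,0,0,0,0.368,-0.542,-0.121,0,0,1.051,0,0.368,-0.542,-0.121,0,0,1.051,0,0.368,-0.542,-0.121,0,0,1.051,0,0.368,-0.542,-0.121,0,0,1.051,0,0.368,-0.542,-0.121,0,0,1.051,0,0.368,-0.542,-0.121,0,0,1.051,0,0.368,-0.542,-0.121,0,0,1.051,0,0.368,-0.542,-0.121,0,0,1.051,0,0.368,-0.542,-0.121,0,0,1.051,0,0.368,-0.542,-0.121,0,0,1.051,0,0.368,-0.542,-0.121,0,0,1.051,0,0.368,-0.542,-0.121,0,0,1.051,0,0.368,-0.542,-0.121,0,0,1.051,0,0.368,-0.542,-0.121,0,0,1.051,0,0.368,-0.542,-0.121,0,0,1.051,0,0.368,-0.542,-0.121,0,0,1.051,0]
}}

```text
time_s: 29.7
eef_pos: [0.459, -0.3427, 0.218]
eef_rot: [-0.003, 0.246, 0.969, -0.001]
wrist_force: [-0.0, 0.1, -2.6]
opening: 0.505
grasp_force: 62.0
```

Run:
```python
from see import *
a=ctrl.camera('top')[:,:,::-1];b=ctrl.camera('side')[:,:,::-1]
cv2.imwrite('pics/c7.png',np.hstack([cv2.resize(a[150:270,300:420],(400,400)),cv2.resize(b[200:340,230:370],(400,400))]))
go((*loc(HOOD,-.105,0.001),.0415,np.pi+HOOD[2]))
```

```text
t29.8 g [ 0.4591 -0.3422  0.1642] F [-0.7  0.5 -3.3] op 0.507 gf 62.0
[-0.0016  0.      0.1227] [-0.004 -0.004  0.002]
```

View pics/c7.png

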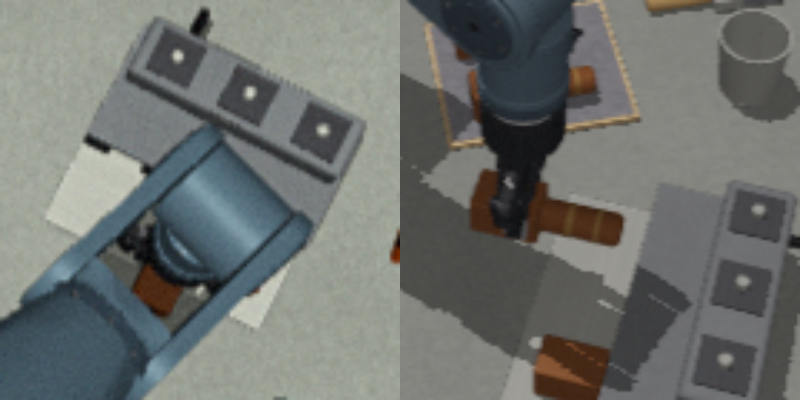

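Request:
{"name": "carry_out", "arguments": {
  "steps": [-0.002,0,0.04,0,0,0,0,-0.002,0,0.08,0,0,0,0,-0.002,0,0.105,0,0,0,0,-0.002,0,0.117,0,0,0,0,-0.002,0,0.122,0,0,0,0,-0.012,0,0.122,0,0,0,0,-0.027,0,0.122,0,0,0,0,-0.042,0,0.122,0,0,0,0,-0.057,0,0.122,0,0,0,0,-0.067,0,0.122,0,0,0,0,-0.073,0,0.124,0,0,0,0,-0.075,0,0.125,0,0,0,0,-0.075,0,0.126,0,0,0,0]
}}

```text
time_s: 31.1
eef_pos: [0.525, -0.3801, 0.0926]
eef_rot: [-0.002, 0.246, 0.969, -0.002]
wrist_force: [-0.6, 2.1, 7.7]
opening: 0.51
grasp_force: 63.3
```

Request:
{"name": "carry_out", "arguments": {
  "steps": [-0.003,0,0,0,0,0,0,-0.006,0,0,0,0,0,0,-0.008,0,0,0,0,0,0,-0.01,0,0,0,0,0,0,-0.01,0,0,0,0,0,0]
}}

```text
time_s: 31.6
eef_pos: [0.5331, -0.3846, 0.0926]
eef_rot: [-0.002, 0.246, 0.969, -0.002]
wrist_force: [-3.8, 3.3, 5.4]
opening: 0.506
grasp_force: 63.0
```

Request:
{"name": "carry_out", "arguments": {
  "steps": [-0.001,0,0,0,0,0,0,-0.002,0,0,0,0,0,0,-0.003,0,0,0,0,0,0,-0.004,0,0,0,0,0,0,-0.004,0,0,0,0,0,0]
}}

```text
time_s: 32.1
eef_pos: [0.5348, -0.3856, 0.0926]
eef_rot: [-0.005, 0.246, 0.969, -0.001]
wrist_force: [-14.0, 6.8, 13.9]
opening: 0.508
grasp_force: 64.1
```

Run:
```python
from h import *
go((.4295,.413,.17,np.pi+.55))
```

```text
t32.1 g [ 0.5342 -0.3855  0.0386] F [-14.    6.8  13.9] op 0.508 gf 64.1
[ 0.4742  0.6514 -0.1298] [ 1.000e-03 -1.100e-02 -1.047e+00]
```

Request:
{"name": "carry_out", "arguments": {
  "steps": [-0.005,0,0,0,0,0,0,-0.005,0,0,0,0,0,0.75,-0.005,0,0,0,0,0,0.75,-0.004,0,0,0,0,0,0.75,0,0,-0.04,0,0,0,0.8,0,0,-0.09,0,0,0,0.8,0.47,0.65,-0.13,0,0,-1.047,0.8,0.47,0.65,-0.13,0,0,-1.047,0.8,0.47,0.65,-0.13,0,0,-1.047,0.8,0.47,0.65,-0.13,0,0,-1.047,0.8,0.47,0.65,-0.13,0,0,-1.047,0.8,0.47,0.65,-0.13,0,0,-1.047,0.8,0.47,0.65,-0.13,0,0,-1.047,0.8,0.47,0.65,-0.13,0,0,-1.047,0.8,0.47,0.65,-0.13,0,0,-1.047,0.8,0.47,0.65,-0.13,0,0,-1.047,0.8,0.47,0.65,-0.13,0,0,-1.047,0.8,0.47,0.65,-0.13,0,0,-1.047,0.8,0.47,0.65,-0.13,0,0,-1.047,0.8,0.47,0.65,-0.13,0,0,-1.047,0.8]
}}

```text
time_s: 34.1
eef_pos: [0.447, 0.3093, 0.2159]
eef_rot: [-0.002, -0.272, 0.962, -0.001]
wrist_force: [0.5, 0.5, -0.7]
opening: 0.803
grasp_force: 0.0
```

Run:
```python
from see import *
a=cores('top',.05,(60,120,420,300))
cores('side',.057,(150,60,300,180))
go((.434,.416,.15,np.pi+.55),(.434,.416,.043,np.pi+.55))
```

```text
top [346, 207, 17, 19, 205] ctr [ 0.5223 -0.3789] len 0.068 yaw -0.508
top [242, 212, 13, 25, 235] ctr [0.5021 0.0042] len 0.089 yaw -0.088
top [270, 212, 12, 24, 242] ctr [ 0.5014 -0.094 ] len 0.084 yaw -0.031
top [367, 217, 17, 20, 206] ctr [ 0.4806 -0.451 ] len 0.067 yaw -0.515
top [126, 242, 18, 18, 131] ctr [0.417  0.4159] len 0.067 yaw 0.780
side [210, 129, 17, 11, 88] ctr [0.4201 0.4081] len 0.067 yaw 0.521
t34.2 g [0.446  0.3125 0.1622] F [ 0.6 -1.2 -0. ] op 0.802 gf 0.0
[-0.0444  0.0943  0.0123] [ 0.002 -0.002  0.007]
[-0.0446  0.0942  0.1193] [ 0.002 -0.002  0.007]
```

Request:
{"name": "carry_out", "arguments": {
  "steps": [-0.045,0.094,0.01,0,0,0.007,0.8,-0.045,0.094,0.01,0,0,0.007,0.8,-0.045,0.094,0.01,0,0,0.007,0.8,-0.045,0.094,0.03,0,0,0.007,0.8,-0.045,0.094,0.06,0,0,0.007,0.8,-0.045,0.094,0.09,0,0,0.007,0.8,-0.045,0.094,0.11,0,0,0.007,0.8,-0.045,0.094,0.118,0,0,0.007,0.8,-0.045,0.094,0.119,0,0,0.007,0.8,-0.045,0.094,0.119,0,0,0.007,0,-0.045,0.094,0.119,0,0,0.007,0,-0.045,0.094,0.119,0,0,0.007,0,-0.045,0.094,0.119,0,0,0.007,0,-0.045,0.094,0.119,0,0,0.007,0,-0.045,0.094,0.119,0,0,0.007,0]
}}

```text
time_s: 35.7
eef_pos: [0.4372, 0.411, 0.0981]
eef_rot: [-0.001, -0.268, 0.963, -0.0]
wrist_force: [-0.8, 0.5, 6.3]
opening: 0.504
grasp_force: 62.2
```

Run:
```python
from h import *
go((*loc(HOOD,-.105,0.086),.165,np.pi+HOOD[2]))
```

```text
t35.7 g [0.4371 0.4109 0.0441] F [-0.8  0.5  6.3] op 0.504 gf 62.2
[ 0.2971 -0.6143 -0.1203] [-1.00e-03 -2.00e-03  1.04e+00]
```

Request:
{"name": "carry_out", "arguments": {
  "steps": [0,0,-0.01,0,0,0,0,0,0,-0.04,0,0,0,0,0,0,-0.08,0,0,0,0,0,0,-0.12,0,0,0,0,0.297,-0.614,-0.12,0,0,1.04,0,0.297,-0.614,-0.12,0,0,1.04,0,0.297,-0.614,-0.12,0,0,1.04,0,0.297,-0.614,-0.12,0,0,1.04,0,0.297,-0.614,-0.12,0,0,1.04,0,0.297,-0.614,-0.12,0,0,1.04,0,0.297,-0.614,-0.12,0,0,1.04,0,0.297,-0.614,-0.12,0,0,1.04,0,0.297,-0.614,-0.12,0,0,1.04,0,0.297,-0.614,-0.12,0,0,1.04,0,0.297,-0.614,-0.12,0,0,1.04,0,0.297,-0.614,-0.12,0,0,1.04,0,0.297,-0.614,-0.12,0,0,1.04,0,0.297,-0.614,-0.12,0,0,1.04,0,0.297,-0.614,-0.12,0,0,1.04,0,0.297,-0.614,-0.12,0,0,1.04,0]
}}

```text
time_s: 37.7
eef_pos: [0.4992, -0.2688, 0.2176]
eef_rot: [-0.003, 0.247, 0.969, -0.002]
wrist_force: [-0.0, 0.2, -2.2]
opening: 0.503
grasp_force: 61.7
```

Run:
```python
from see import *
a=ctrl.camera('top')[:,:,::-1];b=ctrl.camera('side')[:,:,::-1]
cv2.imwrite('pics/c8.png',np.hstack([cv2.resize(a[150:270,300:420],(400,400)),cv2.resize(b[200:340,230:370],(400,400))]))
go((*loc(HOOD,-.105,0.086),.0395,np.pi+HOOD[2]))
```

```text
t37.8 g [ 0.4991 -0.2674  0.1636] F [ 0.4  1.2 -2.5] op 0.506 gf 61.7
[-0.0022  0.0003  0.124 ] [-0.004 -0.004  0.001]
```

View pics/c8.png

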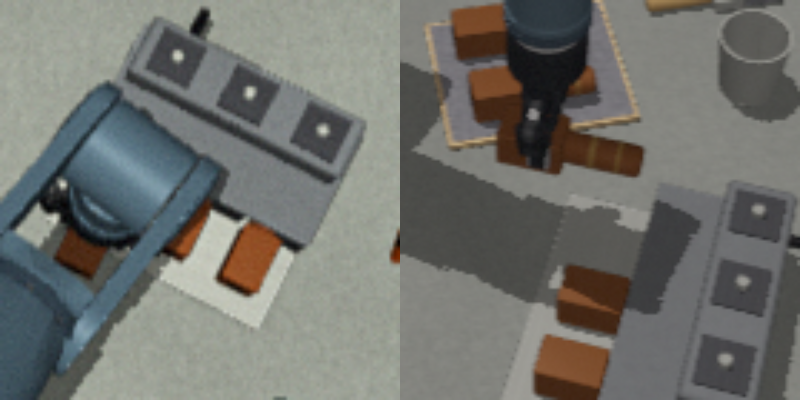

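Request:
{"name": "carry_out", "arguments": {
  "steps": [-0.002,0,0.04,0,0,0,0,-0.002,0,0.08,0,0,0,0,-0.002,0,0.105,0,0,0,0,-0.002,0,0.117,0,0,0,0,-0.002,0,0.121,0,0,0,0,-0.012,0,0.121,0,0,0,0,-0.027,0,0.121,0,0,0,0,-0.042,0,0.121,0,0,0,0,-0.057,0,0.121,0,0,0,0,-0.067,0,0.121,0,0,0,0,-0.073,0,0.123,0,0,0,0,-0.075,0,0.124,0,0,0,0,-0.075,0,0.125,0,0,0,0]
}}

```text
time_s: 39.1
eef_pos: [0.5655, -0.3048, 0.0932]
eef_rot: [-0.002, 0.246, 0.969, -0.002]
wrist_force: [-0.9, 0.1, 7.0]
opening: 0.505
grasp_force: 62.9
```

Request:
{"name": "carry_out", "arguments": {
  "steps": [-0.003,0,0,0,0,0,0,-0.006,0,0,0,0,0,0,-0.007,0,0,0,0,0,0,-0.008,0,0,0,0,0,0,-0.009,0,0,0,0,0,0]
}}

```text
time_s: 39.6
eef_pos: [0.5721, -0.3082, 0.0932]
eef_rot: [-0.003, 0.246, 0.969, -0.002]
wrist_force: [-5.7, 2.6, 7.5]
opening: 0.505
grasp_force: 63.0
```

Request:
{"name": "carry_out", "arguments": {
  "steps": [-0.001,0,0,0,0,0,0,-0.002,0,0,0,0,0,0,-0.003,0,0,0,0,0,0,-0.004,0,0,0,0,0,0,-0.005,0,0,0,0,0,0,-0.005,0,0,0,0,0,0]
}}

```text
time_s: 40.2
eef_pos: [0.5758, -0.3102, 0.0932]
eef_rot: [-0.004, 0.246, 0.969, -0.001]
wrist_force: [-9.8, 5.2, 11.0]
opening: 0.503
grasp_force: 63.5
```

Run:
```python
from h import *
# drawer: approach handle front; grasp pt 
go((.381-.06,.2555-.035,.17,2.1),(.381,.2555,.17,2.1))
```

```text
t40.2 g [ 0.5753 -0.3102  0.0392] F [-9.8  5.2 11. ] op 0.503 gf 63.5
[ 0.4778  0.3448 -0.1287] [-0.006 -0.006  0.545]
[ 0.4417  0.4041 -0.1292] [-0.006 -0.006  0.545]
```

Request:
{"name": "carry_out", "arguments": {
  "steps": [-0.001,0,0,0,0,0,0,-0.002,0,0,0,0,0,0,-0.003,0,0,0,0,0,0,-0.003,0,0,0,0,0,0]
}}

```text
time_s: 40.6
eef_pos: [0.5762, -0.3105, 0.0932]
eef_rot: [-0.008, 0.246, 0.969, -0.0]
wrist_force: [-21.7, 9.9, 21.4]
opening: 0.513
grasp_force: 64.7
```

Request:
{"name": "carry_out", "arguments": {
  "steps": [0,0,0,0,0,0,0.75,0,0,0,0,0,0,0.75,0,0,0,0,0,0,0.75,0,0,-0.04,0,0,0,0.7,0,0,-0.09,0,0,0,0.45,0.443,0.404,-0.129,0,0,0.545,0.45,0.443,0.404,-0.129,0,0,0.545,0.45,0.443,0.404,-0.129,0,0,0.545,0.45,0.443,0.404,-0.129,0,0,0.545,0.45,0.443,0.404,-0.129,0,0,0.545,0.45,0.443,0.404,-0.129,0,0,0.545,0.45,0.443,0.404,-0.129,0,0,0.545,0.45,0.443,0.404,-0.129,0,0,0.545,0.45,0.443,0.404,-0.129,0,0,0.545,0.45,0.443,0.404,-0.129,0,0,0.545,0.45,0.443,0.404,-0.129,0,0,0.545,0.45,0.443,0.404,-0.129,0,0,0.545,0.45,0.443,0.404,-0.129,0,0,0.545,0.45,0.443,0.404,-0.129,0,0,0.545,0.45,0.443,0.404,-0.129,0,0,0.545,0.45]
}}

```text
time_s: 42.6
eef_pos: [0.3841, 0.2534, 0.2208]
eef_rot: [-0.001, 0.498, 0.867, -0.002]
wrist_force: [-0.9, -0.0, -0.2]
opening: 0.45
grasp_force: 0.0
```

Run:
```python
from see import *
a=cores('top',.05,(60,120,420,300))
print(loc(HOOD,-.035,.085))
go((.381,.2555,.046,2.1))
b=ctrl.camera('side')[:,:,::-1]
cv2.imwrite('pics/c9.png',np.hstack([cv2.resize(a[150:290,80:220],(400,400)),cv2.resize(a[150:250,320:420],(400,400))]))
```

```text
top [325, 195, 17, 20, 199] ctr [ 0.5626 -0.3043] len 0.063 yaw -0.500
top [346, 207, 17, 19, 202] ctr [ 0.5223 -0.3789] len 0.068 yaw -0.508
top [242, 213, 13, 24, 232] ctr [0.5002 0.0044] len 0.086 yaw -0.088
top [270, 212, 12, 24, 239] ctr [ 0.5014 -0.094 ] len 0.084 yaw -0.031
top [367, 217, 17, 21, 204] ctr [ 0.4806 -0.4505] len 0.068 yaw -0.485
(np.float64(0.5617616131305623), np.float64(-0.3025958922745305))
t42.6 g [0.384  0.2528 0.1668] F [ 0.3  0.3 -0.5] op 0.449 gf 0.0
[ 0.0039 -0.0009  0.1208] [-0.006  0.    -0.002]
```

View pics/c9.png

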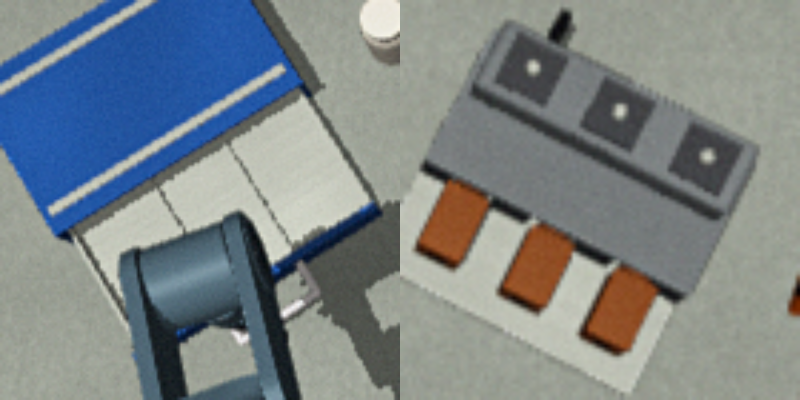

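```bash
cat > gap.py <<'E'
from h import *
def prof(a,src='top'):
    xs=np.arange(-.115,-.02,.0005)
    for yc in(-.085,0,.085):
        P=[]
        for y in np.arange(yc-.012,yc+.0121,.002):
            w=np.array([[*loc(HOOD,x,y),.008] for x in xs]);uv=w2px(src,w).astype(np.float32)
            P.append(cv2.remap(a.astype(np.float32),uv[:,0][None],uv[:,1][None],cv2.INTER_LINEAR)[0])
        P=np.mean(P,0);s=P[:,0]  # blue: bed bright, core dark
        lo,mx=s[-60:].min(),np.median(s[60:90]);
        i=np.where(s>(lo+mx)/2)[0].max()
        g=np.gradient(P.mean(1));f=xs[20:60][np.argmax(np.abs(g[20:60]))] if 1 else 0
        # bed front: crossing near -.095
        t=P.mean(1);m=(t[5:20].mean()+np.median(t[60:80]))/2;j=np.where(t[10:80]>m)[0].min()+10
        print(yc,'tail %.4f bedfront %.4f gap %.1f mm'%(xs[i],xs[j],(xs[i]-xs[j])*1e3))
E
python3 - <<'E'
from gap import *
prof(np.mean([ctrl.camera('top')[:,:,::-1].astype(float) for _ in range(3)],0))
E
```

```text
-0.085 tail -0.0705 bedfront -0.0955 gap 25.0 mm
0 tail -0.0685 bedfront -0.0935 gap 25.0 mm
0.085 tail -0.0660 bedfront -0.0915 gap 25.5 mm
```

Request:
{"name": "carry_out", "arguments": {
  "steps": [0.004,-0.001,0.04,0,0,0,0.45,0.004,-0.001,0.07,0,0,0,0.45,0.004,-0.001,0.09,0,0,0,0.45,0.004,-0.001,0.11,0,0,0,0.45,0.004,-0.001,0.119,0,0,0,0.45,0.004,-0.001,0.119,0,0,0,0.45,0.004,-0.001,0.119,0,0,0,0,0.004,-0.001,0.119,0,0,0,0,0.004,-0.001,0.119,0,0,0,0,0.004,-0.001,0.119,0,0,0,0,0.004,-0.001,0.119,0,0,0,0,0.004,-0.001,0.119,0,0,0,0]
}}

```text
time_s: 44.05
eef_pos: [0.3816, 0.257, 0.1031]
eef_rot: [-0.0, 0.498, 0.867, -0.001]
wrist_force: [2.3, 0.2, 7.1]
opening: 0.111
grasp_force: 59.1
```

Request:
{"name": "carry_out", "arguments": {
  "steps": [0,0.01,0,0,0,0,0,0,0.03,0,0,0,0,0,0,0.05,0,0,0,0,0,0,0.07,0,0,0,0,0,0,0.09,0,0,0,0,0,0,0.11,0,0,0,0,0,0,0.13,0,0,0,0,0,0,0.145,0,0,0,0,0,0,0.155,0,0,0,0,0,0,0.162,0,0,0,0,0,0,0.167,0,0,0,0,0,0,0.17,0,0,0,0,0,0,0.173,0,0,0,0,0,0,0.175,0,0,0,0,0,0,0.177,0,0,0,0,0,0,0.177,0,0,0,0]
}}

```text
invalid input
```

Request:
{"name": "carry_out", "arguments": {
  "steps": [0,0.01,0,0,0,0,0,0,0.03,0,0,0,0,0,0,0.05,0,0,0,0,0,0,0.07,0,0,0,0,0,0,0.09,0,0,0,0,0,0,0.11,0,0,0,0,0,0,0.13,0,0,0,0,0,0,0.145,0,0,0,0,0,0,0.155,0,0,0,0,0,0,0.162,0,0,0,0,0,0,0.167,0,0,0,0,0,0,0.17,0,0,0,0,0,0,0.173,0,0,0,0,0,0,0.175,0,0,0,0,0,0,0.177,0,0,0,0,0,0,0.177,0,0,0,0,0]
}}

```text
time_s: 45.65
eef_pos: [0.5313, 0.3482, 0.1031]
eef_rot: [-0.003, 0.497, 0.868, -0.002]
wrist_force: [-11.2, 5.9, 18.3]
opening: 0.115
grasp_force: 60.5
```

Request:
{"name": "carry_out", "arguments": {
  "steps": [0,0.002,0,0,0,0,0,0,0.003,0,0,0,0,0,0,0.004,0,0,0,0,0,0,0.004,0,0,0,0,0]
}}

```text
time_s: 46.05
eef_pos: [0.5319, 0.3486, 0.103]
eef_rot: [-0.006, 0.497, 0.868, -0.006]
wrist_force: [-23.2, -2.6, 32.0]
opening: 0.117
grasp_force: 62.0
```

Shut against its stop. Release with the load eased, rise, and check.

Request:
{"name": "carry_out", "arguments": {
  "steps": [0,-0.002,0,0,0,0,0,0,-0.002,0,0,0,0,0.45,0,-0.002,0,0,0,0,0.45,0,-0.002,0,0,0,0,0.45,0,-0.002,-0.03,0,0,0,0.45,0,-0.002,-0.08,0,0,0,0.45,0,-0.002,-0.13,0,0,0,0.45,0,-0.1,-0.17,0,0,0,0.45,0,-0.2,-0.17,0,0,0,0.45,0,-0.2,-0.17,0,0,0,0.45,0,-0.2,-0.17,0,0,0,0.45,0,-0.2,-0.17,0,0,0,0.45]
}}

```text
time_s: 47.25
eef_pos: [0.3598, 0.2454, 0.2712]
eef_rot: [-0.002, 0.498, 0.867, -0.004]
wrist_force: [1.0, 0.2, 0.3]
opening: 0.45
grasp_force: 0.0
```

Run:
```python
from gap import *
a=np.mean([ctrl.camera('top')[:,:,::-1].astype(float) for _ in range(2)],0);prof(a)
b=ctrl.camera('side')[:,:,::-1]
o=np.hstack([cv2.resize(b[60:210,190:340],(400,400)),cv2.resize(a.astype(np.uint8)[110:290,220:400],(400,400))])
cv2.imwrite('pics/c10.png',o);print(ctrl.get_obs()['time_s'])
```

```text
-0.085 tail -0.0705 bedfront -0.0955 gap 25.0 mm
0 tail -0.0680 bedfront -0.0930 gap 25.0 mm
0.085 tail -0.0660 bedfront -0.0915 gap 25.5 mm
47.4
```

View pics/c10.png

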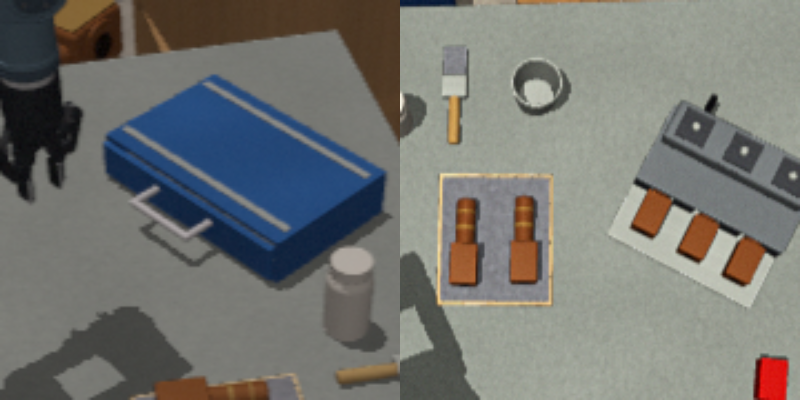

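```bash
python3 -c "
from bench import ctrl
print(ctrl.hand_in())"
```

```text
the job is handed in; nothing more can be done
None
```

I handed the job in at 47 s: both dried cores lie lengthwise on the felt board, all three coated cores are pushed home one to a bay, and the drawer is shut against its stop; the pot, jar and brush were not touched.

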